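# Complete the gift set and present it to the scanner

## Task

Take the green glass vial out of the wooden block in the vise and stand it fully home in the empty socket of the gift tray, and let go of it. Then pick up the tray (its upright handle board is made for that) without letting the loose white marble out of its pocket, carry it over to the flat barcode scanner and finish still holding it there, still and level, centred over the scanner's glass with the tray's underside about 10 cm above the glass. Leave the amber vial and everything else on the cart alone.

Things in the scene. Friction and masses are not known exactly. Their poses are not given: they have to be found in the camera images.
- tray: Loose wooden gift tray, 220 (x) x 96 (y) mm, 0.25 to 0.42 kg; origin at the centre of its underside, z up. Floor 6 mm thick, edge 14 mm high. In its middle stands the handle board, 50 mm long along x, 16 mm thick along y, its top 82 mm above the underside (pinch it across y from above). On the -x half: the vial socket; on the +x half: the marble's pocket. Starts flat on the cart, at any yaw.
- tray_grip (a point): Centre of the tray's handle board, 62 mm above the tray's underside (20 mm below the board's top), the place to pinch; axes as the tray's.
- tray_socket (a point): Centre of the mouth of the tray's vial socket: a hole 18.5 mm wide and 24 mm deep with a slightly chamfered rim in a wooden block 36 x 36 mm, at tray x = -82 mm, mouth 30 mm above the tray's underside.
- tray_socket_floor (a point): Centre of the floor of the same socket, 6 mm above the tray's underside: the foot of a fully seated vial is here.
- tray_pocket (a point): Where the marble's centre is when it rests in the middle of its pocket: tray x = +80 mm, 21 mm above the tray's underside. The pocket is a round hole 28 mm across with a rim only 4 mm high; the marble can roll about 4 mm to each side in it, and gets out if the tray is tipped some 40 degrees or jerked.
- ball_center (a point): Centre of the white stone marble, 30 mm diameter, about 40 g, loose in the tray's pocket.
- vial_green: Closed green glass vial with a cork, standing in one of the two holes of the block in the vise: glass 16 mm diameter, 58 mm tall, cork 12.4 mm diameter above it, 70 mm overall, 25 g. Origin at the centre of its foot, z up. In the block 30 mm of it is in the hole and 40 mm stands out.
- vial_amber: The same vial in amber glass, in the other hole of the block; it stays there.
- vise: Fixed blue bench vise, left or right of the tray; origin on the cart below the centre of the wooden block it grips: 45 (x) x 112 (y) mm, top 101 mm above the cart, two holes 18.5 mm wide, 30 mm deep at y = +36 and -36 mm, a vial in each (which varies). Jaws clamp along x, tops 11 mm below the block top; screw and bar reach 105 mm to -x at height 40 mm.
- scanner_window (a point): Centre of the top of the glass (92 mm square, dark, with a red cross) of the flat black barcode scanner, 140 x 140 mm, fixed to the cart, the glass 30 mm above the cart.
- thimble_white: Chipped white porcelain thimble, 22 mm diameter, 26 mm tall, standing on the cart; bystander.
- thimble_brass_a: Brass thimble, 22 mm diameter, 26 mm tall, standing on the cart; bystander.
- thimble_brass_b: The other brass thimble, same size; bystander.
- canister: Dark green tin canister with a screw top, 79 mm diameter, 105 mm tall; bystander, far left.
- brush: Small dusting brush lying on the cart at the right; bystander.
There are look-alikes about, which are no part of the job. What is shaped like the tray but purple is not meant.

How it is judged:
By the outcome, as a careful person would: the job done as asked, in the order asked, and still so for the second after the job is handed in, while the arm keeps its last pose, push and grip.
It also fails if it takes over 72 s, if anything falls off the work surface, if the arm or the gripper's body presses on something with over 40 N, if the wrist force passes 120 N, or if a joint passes its speed limit or range.

## Robot

A 7-joint arm with a two-finger parallel gripper is mounted at the origin on the work surface. World frame = base frame: x ahead of the robot, y to its left, z up, the work surface at z = 0. Lengths are in m, angles in rad, forces in N, time in s.
With the tool pointing down it reaches from about 0.35 to 0.9 m from the base axis. Payload 8.1 kg.
Tool frame: the origin (TCP) lies midway between the tips of the shut fingers; the grasp point (between the pads) lies 19 mm behind it (ctrl.grip_depth is the distance from the TCP to the grasp point, in m); z points along the fingers, y is the line along which they close (so a half turn about z gives the same grasp; the last joint's range is limited). The gripper opens to 85 mm and grips with 20 to 120 N. Pads are 22 mm wide; open, the fingers measure 114 mm over their backs; the gripper's body (76 mm by 85 mm) begins 54 mm behind the grasp point. The pads swing forward as they close: fully open they stand 13 mm farther back than shut.
Start: joints at [1.233, 0.434, 0.025, 1.573, -0.012, 1.134, -0.075], TCP at [0.145, -0.608, 0.231] pointing down, gripper open.
Joint ranges: [-2.62, 2.62], [-0.44, 2.09], [-1.27, 1.32], [0.08, 2.57], [-1.32, 4.46], [0.12, 2], [-2.74, 2.74]. Speed limits (rad/s): [2.22, 2.22, 3.01, 3.01, 3.14, 3.14, 3.14].

## Interface

Orientations are given as a rotation vector (axis times angle).
In Python, from rig import ctrl, eyes, order, find_in gives the robot as it stands.
- The arm moves only by the tool drive_effector, called after "Call:" as name(argument=value, ...) on one line, values as JSON. Schema: {"type":"object","properties":{"rows":{"type":"object","properties":{"ax":{"type":"array","items":{"type":"number"},"minItems":1,"maxItems":10},"ay":{"type":"array","items":{"type":"number"},"minItems":1,"maxItems":10},"az":{"type":"array","items":{"type":"number"},"minItems":1,"maxItems":10},"sx":{"type":"array","items":{"type":"number"},"minItems":1,"maxItems":10},"sy":{"type":"array","items":{"type":"number"},"minItems":1,"maxItems":10},"sz":{"type":"array","items":{"type":"number"},"minItems":1,"maxItems":10},"aperture":{"type":"array","items":{"type":"number"},"minItems":1,"maxItems":10}},"additionalProperties":false,"required":["ax","ay","az","sx","sy","sz","aperture"]},"only":{"type":"string"},"quiet":{"type":"boolean"},"lines":{"type":"string"}},"required":["rows"],"additionalProperties":false}. rows is an object with one list for each field, all of the same length, 1 to 10, a row being the entries at one place: ax, ay, az (a rotation vector in rad), sx, sy, sz (the shift in m), aperture (the finger opening in m); each row is the pose to reach, as a shift and turn from the pose commanded when the call began, along the tool's axes at that moment; what a row does not reach only later rows make up. A row lasts 1/8 s, in which the tool goes at most 0.0625 m and 0.188 rad, less where a joint would pass 70% of its speed; a pose out of reach is approached as far as the arm can. The fingers move at their own pace and stop on an object; the grip force is fixed at half the most. Time passes only in rows, so rows that do not move let the fingers close. The tool returns the time, the measured TCP pose, the force, the opening and the grip force at its end. only (a regular expression) keeps the lines of the reply that match it, lines (a string "A,B") keeps lines A to B, and quiet returns only ok. Input that does not fit is refused with a message, and nothing moves.
- ctrl.get_state(): the state, without advancing time (a new reading comes with each control period).
- eyes.snapshot(name): name is "scene" or "top" or "wrist"; returns the picture (480x640x3 uint8, blue, green, red); there is no depth.
- eyes.camera_model(name): a dict with "fx", "fy", "cx", "cy" (pixels), "rvec" (rotation vector, rad) and "tvec" (3), from world to camera coordinates, as OpenCV has them. Camera axes: x right, y down, z forward; pixel columns grow to the right and rows downward; lengths in m; the calibration is good to about 2 mm. A picture is of the moment at which its call begins: read the wrist's pose just before it. camera_model takes no time and is no camera call; for the wrist camera it gives the pose at the moment of the call.
- order.hand_in(): hands the job in; it is judged then, once.
Trained networks look in the newest picture that a camera, given by its name, has taken for a name from the list of things; names that differ only in an ending like _2 or _b are one class to them, and where a whole thing is asked for, a point or a joint stands for the part that bears it (a point fixed in the world has none). Each returns a list of dicts, best first, with "confidence" (0 to 1); they miss things now and then, are a little off and sometimes report something else, mostly with a low value. They report only what shows in the picture. A call takes as long as a camera call. They do not tell look-alikes from the thing itself.
- find_in(thing, camera): "at" ([row, column] in pixels, amid what is visible of it).
The state is a dict: "t": time; "joint_pos": joint angles; "dq": joint speeds; "joint_torque": joint torques, N m; "ee_pos": TCP position; "tcp_rot": TCP orientation; "ft_force": force on the tool from outside, world axes, zero at the start; "moment": the same for the moment, N m; "grip_width": finger opening in m; "grip_force": force on a finger pad.
Only numpy, scipy, OpenCV 4.12 (cv2) and the standard library are available. Lean on these libraries where they do the work, as an engineer would, in place of code of your own. Each camera call takes 0.05 s, during which the arm holds its last target. There are 200 camera calls.

## Working session

There is one attempt and no reset: what is moved stays moved. The work goes in short steps, Python scripts to look and compute and a tool call to move; the robot and the scene stay as the last step left them, time stands still between calls to the robot, and variables do not carry over. Pictures are saved under pics/ and viewed, at most 10 in all, crops included, and the job is handed in when it is done.

```bash
ls; mkdir -p pics
```

Create h.py:
```python
import numpy as np, cv2
from rig import ctrl, eyes, order, find_in
from scipy.spatial.transform import Rotation as R
def ray(cam,rc,m=None):
    m=m or eyes.camera_model(cam); Rm=R.from_rotvec(np.ravel(m["rvec"])).as_matrix(); t=np.ravel(m["tvec"])
    d=Rm.T@np.array([(rc[1]-m["cx"])/m["fx"],(rc[0]-m["cy"])/m["fy"],1]); return -Rm.T@t,d
def onz(cam,rc,z,m=None):
    o,d=ray(cam,rc,m); return o+d*(z-o[2])/d[2]
def proj(cam,p,m=None):
    m=m or eyes.camera_model(cam); c=R.from_rotvec(np.ravel(m["rvec"])).apply(p)+np.ravel(m["tvec"])
    return np.array([m["cy"]+m["fy"]*c[1]/c[2], m["cx"]+m["fx"]*c[0]/c[2]])
```

Run:
```python
from h import *
np.set_printoptions(precision=3,suppress=True)
s=ctrl.get_state(); print(s["t"],s["ee_pos"],s["tcp_rot"],s["grip_width"])
Z=dict(tray_grip=.062,tray_socket=.03,ball_center=.021,vial_green=.12,vial_amber=.12,vise=.1,scanner_window=.03,tray=.01,thimble_white=.013,thimble_brass_a=.013)
for c in("top","scene"):
    cv2.imwrite(f"pics/{c}0.png",eyes.snapshot(c)); m=eyes.camera_model(c); print(c,ray(c,(240,320))[0])
    for n,z in Z.items():
        print(n,[(np.round(f["at"]),round(f["confidence"],2),onz(c,f["at"],z)[:2]) for f in find_in(n,c)[:4]])
```

```text
pics
0.0 [ 0.145 -0.607  0.231] [-3.118 -0.368  0.   ] 0.08539428110129865
top [ 0.382 -0.068  1.427]
tray_grip [(array([340., 416.]), 0.95, array([ 0.182, -0.319])), (array([200., 308.]), 0.71, array([ 0.544, -0.039])), (array([142., 245.]), 0.51, array([0.696, 0.129]))]
tray_socket [(array([341., 411.]), 0.74, array([ 0.174, -0.312])), (array([201., 307.]), 0.56, array([ 0.547, -0.035]))]
ball_center [(array([225., 328.]), 0.48, array([ 0.482, -0.091])), (array([202., 309.]), 0.38, array([ 0.544, -0.04 ])), (array([239., 423.]), 0.38, array([ 0.447, -0.348]))]
vial_green [(array([136., 346.]), 0.62, array([ 0.699, -0.135]))]
vial_amber [(array([240., 441.]), 0.4, array([ 0.439, -0.374]))]
vise []
scanner_window [(array([223., 182.]), 0.67, array([0.485, 0.298]))]
tray [(array([338., 414.]), 0.96, array([ 0.179, -0.323])), (array([202., 310.]), 0.91, array([ 0.544, -0.042])), (array([234., 412.]), 0.23, array([ 0.46 , -0.321]))]
thimble_white [(array([137., 294.]), 0.41, array([0.722, 0.003]))]
thimble_brass_a [(array([139., 347.]), 0.58, array([ 0.719, -0.143]))]
scene [1.044 0.453
[... 279 characters left out ...]
 0.53, array([ 0.475, -0.081]))]
vial_green [(array([182., 248.]), 0.69, array([ 0.447, -0.303]))]
vial_amber [(array([302., 302.]), 0.61, array([0.618, 0.035]))]
vise [(array([199., 240.]), 0.95, array([ 0.486, -0.289])), (array([301., 303.]), 0.38, array([0.604, 0.023]))]
scanner_window [(array([375., 456.]), 0.63, array([0.5  , 0.314])), (array([262., 311.]), 0.18, array([ 0.473, -0.078]))]
tray [(array([300., 300.]), 0.98, array([ 0.555, -0.035])), (array([165., 319.]), 0.63, array([ 0.176, -0.321]))]
thimble_white [(array([362., 258.]), 0.55, array([0.721, 0.013]))]
thimble_brass_a [(array([400., 309.]), 0.66, array([0.713, 0.138])), (array([300., 301.]), 0.44, array([ 0.555, -0.031]))]
```

View pics/top0.png

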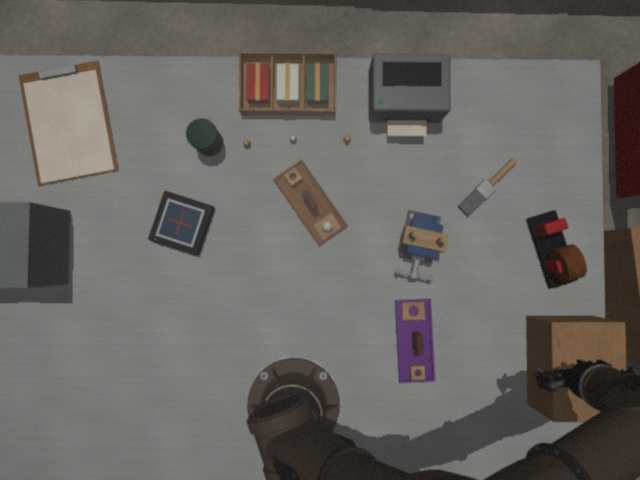

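View pics/scene0.png

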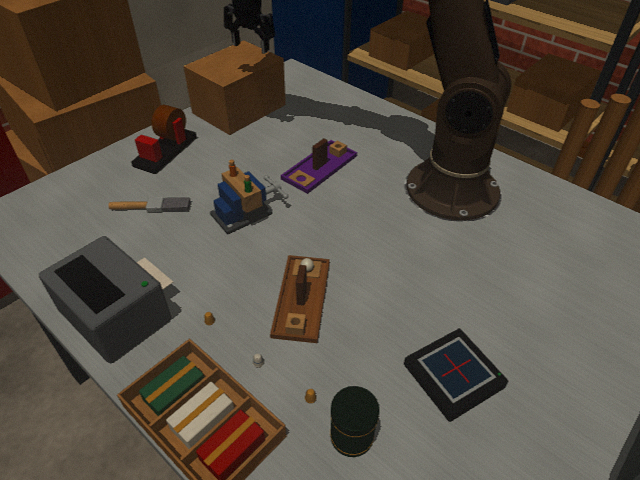

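The brown tray lies at top (202,310), with its socket near (176,294) and the marble near (227,328). The purple look-alike is at (340,415). The vise block is at (238,426), with the green vial towards the tray and the amber one on the right. The scanner is at (223,182). I'll zoom in on the top view next.

Run:
```python
from h import *
im=cv2.imread("pics/top0.png")
a=cv2.resize(im[150:260,260:350],None,fx=4.4,fy=4.4,interpolation=cv2.INTER_CUBIC)
b=cv2.resize(im[200:290,385:455],None,fx=5,fy=5,interpolation=cv2.INTER_CUBIC)
c=np.zeros((490,800,3),np.uint8); c[:a.shape[0],:a.shape[1]]=a; c[:b.shape[0],410:410+b.shape[1]]=b
cv2.imwrite("pics/z1.png",c); print(a.shape,b.shape)
```

```text
(484, 396, 3) (450, 350, 3)
```

View pics/z1.png

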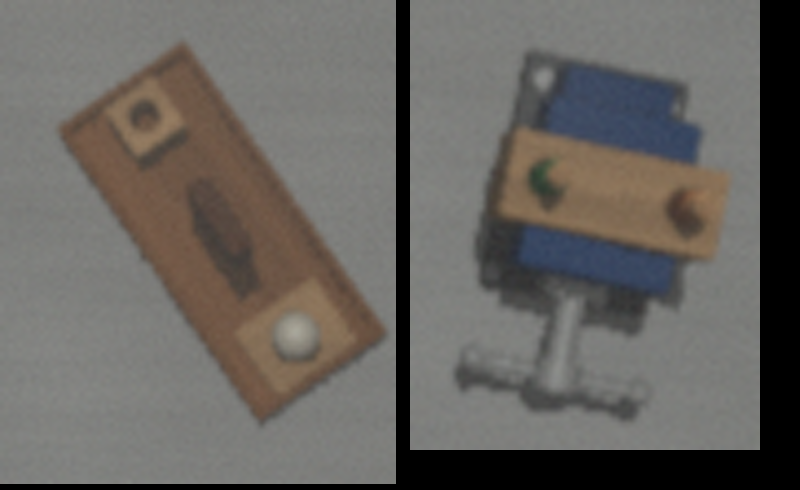

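The crop shows the socket hole at (145,118), the marble at (297,336), and the green vial in the block's left hole at (545,180). Next I'll compute poses from the corners.

Run:
```python
from h import *
np.set_printoptions(precision=4,suppress=True)
A=lambda x,y:(150+y/4.4-.4,260+x/4.4-.4); B=lambda x,y:(200+y/5-.4,385+(x-410)/5-.4)
P=lambda rc,z:onz("top",rc,z)[:2]
tc=[P(A(*c),.014) for c in((185,42),(62,130),(262,425),(385,335))]; c=np.mean(tc,0)
d=(tc[2]+tc[3]-tc[0]-tc[1])/2; print("tray",c,np.linalg.norm(d),np.degrees(np.arctan2(d[1],d[0])))
so=P(A(145,118),.03);ba=P(A(297,336),.021);d=ba-so;print(so,ba,(so*80+ba*82)/162,np.linalg.norm(d),np.degrees(np.arctan2(d[1],d[0])))
bc=[P(B(*c),.101) for c in((518,128),(730,172),(712,260),(500,215))]; c=np.mean(bc,0)
d=(bc[0]+bc[3]-bc[1]-bc[2])/2; L=np.linalg.norm(d); print("block",c,L,np.degrees(np.arctan2(d[1],d[0]))-90); print("green",c+d/L*.036)
print("scan",P((223,181.5),.03),"jointstate",ctrl.get_state()["joint_pos"])
m=eyes.camera_model("wrist");print(m, ray("wrist",(240,320))[0])
```

```text
tray [ 0.544  -0.0437] 0.21938416752154238 -145.57449145834136
[0.6121 0.0042] [ 0.48   -0.0891] [ 0.5452 -0.043 ] 0.16169858657680053 -144.74929547870815
block [ 0.4442 -0.3383] 0.11011330926440085 -11.58923673433182
green [ 0.4514 -0.303 ]
scan [0.4853 0.2991] jointstate [ 1.2334  0.4345  0.025   1.5732 -0.0116  1.134  -0.0751]
{'fx': 395.3634030550914, 'fy': 395.3634030550914, 'cx': 315.39296409381177, 'cy': 239.31964497003307, 'rvec': array([-2.256 ,  1.7794,  0.2902]), 'tvec': array([-0.6264, -0.0423,  0.3801])} [ 0.2244 -0.5903  0.374 ]
```

Add to h.py:
```python
def row(p,yaw):
    """row (tool axes) that brings the TCP to p, tool pointing down with tool x at yaw deg"""
    s=ctrl.get_state(); R0=R.from_rotvec(s["tcp_rot"]); a=np.radians(yaw)
    R1=R.from_matrix(np.array([[np.cos(a),np.sin(a),0],[np.sin(a),-np.cos(a),0],[0,0,-1]]).T.T)
    print("row",np.round((R0.inv()*R1).as_rotvec(),3),np.round(R0.inv().apply(np.array(p)-s["ee_pos"]),4),"t",s["t"],"w",round(s["grip_width"],4))
```

Run:
```python
from h import *
row((.4514,-.303,.25),35)
```

```text
row [ 0.     0.    -0.376] [ 0.3685 -0.2254 -0.0187] t 1.1 w 0.0853
```

Call:
drive_effector(rows={"ax":[0,0,0,0,0,0,0,0,0,0],"ay":[0,0,0,0,0,0,0,0,0,0],"az":[0,-0.1,-0.2,-0.3,-0.376,-0.376,-0.376,-0.376,-0.376,-0.376],"sx":[0.02,0.07,0.12,0.17,0.22,0.27,0.32,0.355,0.3685,0.3685],"sy":[-0.012,-0.043,-0.073,-0.104,-0.135,-0.165,-0.196,-0.217,-0.2254,-0.2254],"sz":[-0.03,-0.03,-0.03,-0.03,-0.03,-0.025,-0.019,-0.019,-0.019,-0.019],"aperture":[0.045,0.045,0.045,0.045,0.045,0.045,0.045,0.045,0.045,0.045]})

```text
t: 2.35
ee_pos: [0.4516, -0.3027, 0.2503]
tcp_rot: [2.995, 0.947, -0.0]
ft_force: [0.1, -0.4, 0.3]
grip_width: 0.0448
grip_force: 0.0
```

Run:
```python
from h import *
m=eyes.camera_model("wrist"); cv2.imwrite("pics/w1.png",eyes.snapshot("wrist"))
for n,z in (("vial_green",.121),("vial_amber",.121)):
    print(n,[(np.round(f["at"]),round(f["confidence"],2),onz("wrist",f["at"],z,m)[:2]) for f in find_in(n,"wrist")[:3]])
print(proj("wrist",np.array([.4514,-.303,.141]),m),proj("wrist",np.array([.4514,-.303,.101]),m),ray("wrist",(240,320),m))
```

```text
vial_green [(array([226., 314.]), 0.69, array([ 0.45112604, -0.30257516]))]
vial_amber [(array([289., 375.]), 0.66, array([ 0.43736046, -0.36934884]))]
[234.2568202  314.11529486] [218.26633013 314.28213295] (array([ 0.51813301, -0.25718476,  0.39294472]), array([-0.25490673, -0.19324228, -0.94753297]))
```

View pics/w1.png

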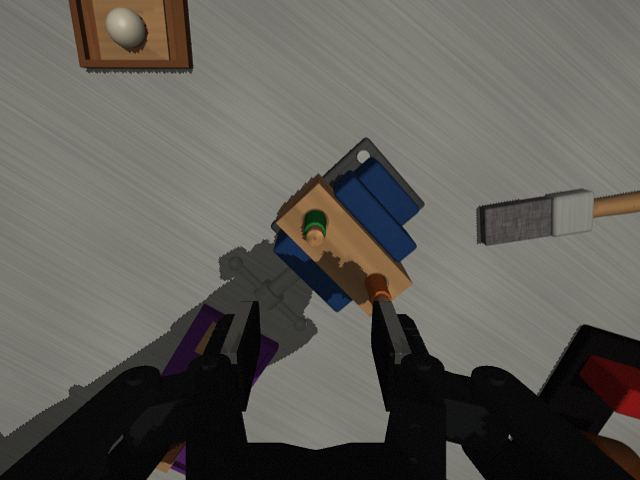

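The wrist view confirms the green vial: cork at (237,315), foot of the visible glass near (214,316), both within 2 mm of the prediction. Descending and closing.

Call:
drive_effector(rows={"ax":[0,0,0,0,0,0,0,0,0,0],"ay":[0,0,0,0,0,0,0,0,0,0],"az":[0,0,0,0,0,0,0,0,0,0],"sx":[0,0,0,0,0,0,0,0,0,0],"sy":[0,0,0,0,0,0,0,0,0,0],"sz":[0.05,0.1,0.13,0.144,0.144,0.144,0.144,0.144,0.144,0.144],"aperture":[0.045,0.045,0.045,0.045,0.045,0.01,0.01,0.01,0.01,0.01]})

```text
t: 3.75
ee_pos: [0.4522, -0.3034, 0.1078]
tcp_rot: [2.994, 0.944, 0.002]
ft_force: [-0.2, 0.6, 6.5]
grip_width: 0.0138
grip_force: 58.4
```

```bash
python3 -c "
from h import *
for n in ('vial_green',): eyes.snapshot('wrist');print(find_in(n,'wrist')[:2])"
```

```text
[{'at': [340.2, 313.9], 'confidence': 0.96}]
```

Call:
drive_effector(rows={"ax":[0,0,0,0,0],"ay":[0,0,0,0,0],"az":[0,0,0,0,0],"sx":[0,0,0,0,0],"sy":[0,0,0,0,0],"sz":[-0.01,-0.03,-0.055,-0.08,-0.08],"aperture":[0.01,0.01,0.01,0.01,0.01]})

```text
t: 4.47
ee_pos: [0.4526, -0.3036, 0.1889]
tcp_rot: [2.993, 0.943, 0.005]
ft_force: [0.5, 0.0, -0.7]
grip_width: 0.0136
grip_force: 58.5
```

Run:
```python
from h import *
a=eyes.snapshot('wrist')[190:470,180:460]; s=eyes.snapshot('scene')[90:250,170:330]
cv2.imwrite("pics/g1.png",np.hstack([cv2.resize(a,(400,400)),cv2.resize(s,(400,400),interpolation=cv2.INTER_CUBIC)]))
```

```text
(no output)
```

View pics/g1.png

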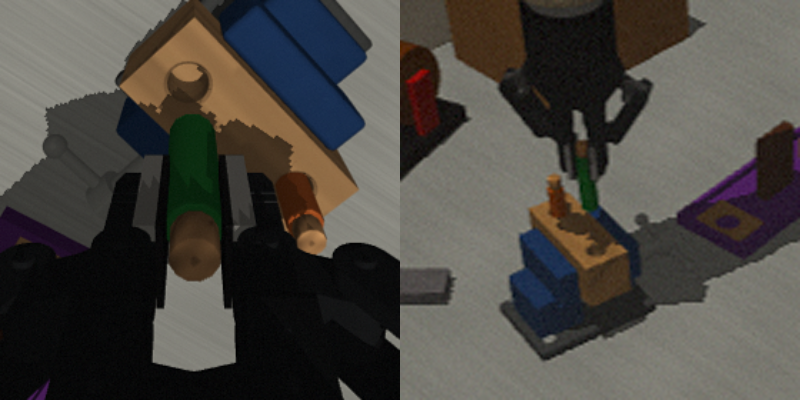

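Add to h.py:
```python
def vial(foot_z, top_z):
    """green glass silhouette against a vertical vial on the tool axis, wrist and scene"""
    s=ctrl.get_state(); p=s["ee_pos"]
    for c in("wrist","scene"):
        m=eyes.camera_model(c); im=eyes.snapshot(c).astype(int)
        f=proj(c,[p[0],p[1],foot_z],m); t=proj(c,[p[0],p[1],top_z],m)
        g=(im[:,:,1]>1.5*im[:,:,2])&(im[:,:,1]>1.3*im[:,:,0])&(im[:,:,1]>25)
        yy,xx=np.nonzero(g); k=np.hypot(yy-(f[0]+t[0])/2,xx-(f[1]+t[1])/2)<max(25,np.hypot(*(f-t))); yy,xx=yy[k],xx[k]
        d=(f-t)/np.hypot(*(f-t)); u=np.c_[yy,xx]@d
        print(c,"pred foot",f.round(1),"glass top",t.round(1),"axis tilt deg",end=" ")
        w=np.linalg.svd(np.c_[yy,xx]-[yy.mean(),xx.mean()],full_matrices=False)[2][0]; w*=np.sign(w@d)
        print(np.degrees(np.arctan2(d[0]*w[1]-d[1]*w[0],d@w)).round(1),"n",len(yy),"mean",yy.mean().round(1),xx.mean().round(1),"ext",yy.min(),yy.max(),xx.min(),xx.max(),"lowest end",np.c_[yy,xx][u>u.max()-3].mean(0))
```

Run:
```python
from h import *
p=ctrl.get_state()["ee_pos"]; vial(p[2]-.0368,p[2]+.021)
row((p[0],p[1],.25),35)
row((.6121,.0042,.16),35)
```

```text
wrist pred foot [278.4 313.4] glass top [345.1 312.6] axis tilt deg 2.1 n 2376 mean 308.5 314.9 ext 270 358 297 334 lowest end [271.3877551  314.59183673]
scene pred foot [172.7 245.2] glass top [151.9 242.8] axis tilt deg 6.2 n 118 mean 164.2 244.6 ext 153 174 240 249 lowest end [172.64705882 246.58823529]
row [-0.001  0.001 -0.   ] [ 0.0002  0.0004 -0.0643] t 4.675 w 0.0139
row [-0.001  0.001 -0.   ] [ 0.3081 -0.1589  0.0257] t 4.675 w 0.0139
```

Call:
drive_effector(rows={"ax":[0,0,0,0,0,0,0,0,0,0],"ay":[0,0,0,0,0,0,0,0,0,0],"az":[0,0,0,0,0,0,0,0,0,0],"sx":[0.03,0.08,0.13,0.18,0.23,0.27,0.295,0.3081,0.3081,0.3081],"sy":[-0.016,-0.041,-0.067,-0.093,-0.119,-0.139,-0.152,-0.159,-0.159,-0.159],"sz":[-0.005,-0.005,-0.005,0,0.005,0.015,0.022,0.026,0.026,0.026],"aperture":[0.01,0.01,0.01,0.01,0.01,0.01,0.01,0.01,0.01,0.01]})

```text
t: 5.92
ee_pos: [0.6122, 0.0022, 0.1603]
tcp_rot: [2.996, 0.942, -0.001]
ft_force: [0.8, 0.3, 0.9]
grip_width: 0.0137
grip_force: 58.5
```

Run:
```python
from h import *
p=ctrl.get_state()["ee_pos"]; vial(p[2]-.0368,p[2]+.021)
m=eyes.camera_model("wrist"); im=eyes.snapshot("wrist"); cv2.imwrite("pics/s1.png",im)
for n,z in(("tray_socket",.03),("tray_grip",.062)): print(n,[(np.round(f["at"]),round(f["confidence"],2),onz("wrist",f["at"],z,m)[:2]) for f in find_in(n,"wrist")[:3]])
print("pred socket",proj("wrist",[.6121,.0042,.03],m))
```

```text
wrist pred foot [278.2 313.4] glass top [345.  312.7] axis tilt deg 1.8 n 2368 mean 308.5 315.0 ext 270 358 297 334 lowest end [271.39583333 315.04166667]
scene pred foot [290.1 292.1] glass top [269.8 291.1] axis tilt deg 6.3 n 146 mean 281.9 292.0 ext 271 292 288 296 lowest end [290.71428571 293.23809524]
tray_socket [(array([242., 312.]), 0.79, array([ 0.60064287, -0.00390478]))]
tray_grip [(array([237., 311.]), 0.81, array([0.61233407, 0.00456895]))]
pred socket [223.44334812 311.41027973]
```

View pics/s1.png

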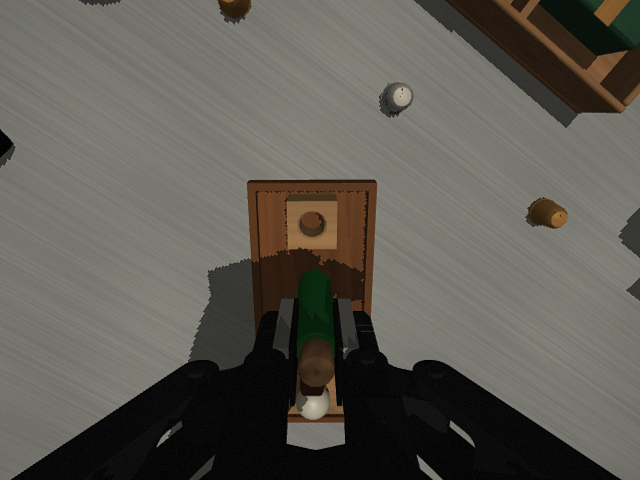

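The hole's mouth is at (223.5,312.5), against a predicted (223.4,311.4), so the estimate holds. I'll descend to just above the socket.

Call:
drive_effector(rows={"ax":[0,0,0,0,0,0],"ay":[0,0,0,0,0,0],"az":[0,0,0,0,0,0],"sx":[0.001,0.001,0.001,0.001,0.001,0.001],"sy":[-0.0016,-0.0016,-0.0016,-0.0016,-0.0016,-0.0016],"sz":[0.03,0.06,0.08,0.087,0.087,0.087],"aperture":[0.01,0.01,0.01,0.01,0.01,0.01]})

```text
t: 6.92
ee_pos: [0.6132, 0.0059, 0.0743]
tcp_rot: [2.996, 0.944, 0.002]
ft_force: [-0.2, 0.3, 0.2]
grip_width: 0.0137
grip_force: 58.5
```

Run:
```python
from h import *
p=ctrl.get_state()["ee_pos"]; fz=p[2]-.0368
vial(fz,p[2]+.021)
m=eyes.camera_model("wrist"); im=eyes.snapshot("wrist")
a=np.radians(35);X=np.array([np.cos(a),np.sin(a),0])
print("foot fwd edge",proj("wrist",np.array([p[0],p[1],fz])+.008*X,m))
S=np.array([.6121,.0042,.03])
for s in(S,S+.00925*X,S-.018*X,S+.018*X): print("sock",proj("wrist",s,m))
c=im[210:330,230:390]; cv2.imwrite("pics/s2.png",cv2.resize(c,(800,600),interpolation=cv2.INTER_CUBIC))
```

```text
wrist pred foot [278.5 313.4] glass top [345.  312.7] axis tilt deg 1.8 n 2368 mean 308.6 315.0 ext 270 358 297 334 lowest end [271.41304348 315.08695652]
scene pred foot [318.6 294.3] glass top [300.6 293.5] axis tilt deg 6.7 n 119 mean 311.7 294.3 ext 302 321 290 298 lowest end [319.35294118 295.41176471]
foot fwd edge [263.37994685 313.47055403]
sock [275.6674783  314.99081741]
sock [258.89442119 314.98842214]
sock [306.95984067 314.99528612]
sock [242.57051571 314.986091  ]
```

View pics/s2.png

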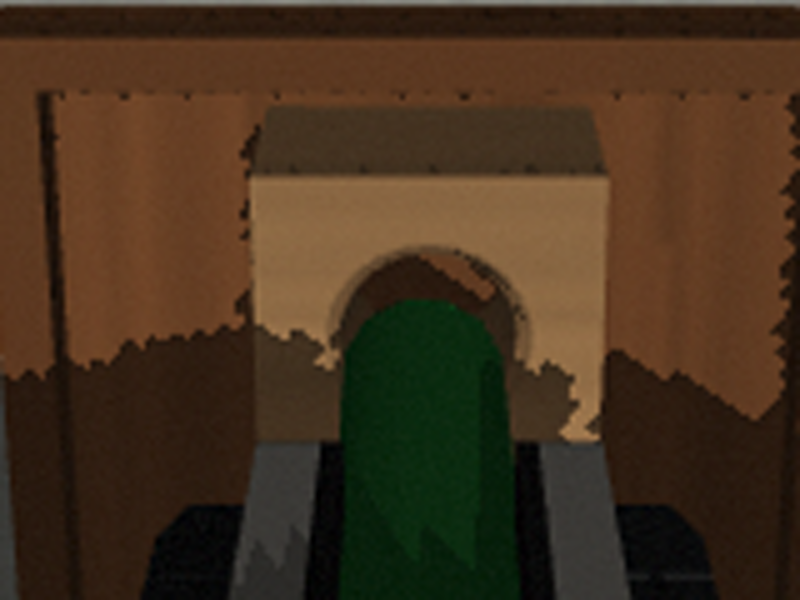

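The foot's front edge is at (300,423) in the crop and the hole's centre column is about 430, so the vial needs about 0.6 mm along tool y. Along x it lines up. Lowering gently.

Call:
drive_effector(rows={"ax":[0,0,0,0,0],"ay":[0,0,0,0,0],"az":[0,0,0,0,0],"sx":[0,0,0,0,0],"sy":[0.0006,0.0006,0.0006,0.0006,0.0006],"sz":[0.002,0.006,0.010,0.014,0.014],"aperture":[0.01,0.01,0.01,0.01,0.01]})

```text
t: 7.7
ee_pos: [0.6125, 0.0054, 0.0588]
tcp_rot: [-2.996, -0.944, 0.001]
ft_force: [-0.3, 0.0, -0.6]
grip_width: 0.0138
grip_force: 58.5
```

Call:
drive_effector(rows={"ax":[0,0,0,0,0],"ay":[0,0,0,0,0],"az":[0,0,0,0,0],"sx":[0,0,0,0,0],"sy":[0,0,0,0,0],"sz":[0.004,0.008,0.012,0.0145,0.0145],"aperture":[0.01,0.01,0.01,0.01,0.01]})

```text
t: 8.32
ee_pos: [0.6127, 0.0054, 0.0445]
tcp_rot: [-2.996, -0.944, 0.001]
ft_force: [0.3, -0.4, 0.2]
grip_width: 0.0139
grip_force: 58.5
```

Call:
drive_effector(rows={"ax":[0,0,0,0],"ay":[0,0,0,0],"az":[0,0,0,0],"sx":[0,0,0,0],"sy":[0,0,0,0],"sz":[0.001,0.002,0.003,0.003],"aperture":[0.01,0.01,0.01,0.01]})

```text
t: 8.82
ee_pos: [0.6132, 0.0056, 0.0428]
tcp_rot: [2.996, 0.944, 0.002]
ft_force: [-1.5, 0.4, 8.2]
grip_width: 0.0138
grip_force: 59.4
```

Floor contact came at exactly the expected height, so I'm releasing and retreating upward.

Call:
drive_effector(rows={"ax":[0,0,0,0,0,0,0,0,0],"ay":[0,0,0,0,0,0,0,0,0],"az":[0,0,0,0,0,0,0,0,0],"sx":[0,0,0,0,0,0,0,0,0],"sy":[0,0,0,0,0,0,0,0,0],"sz":[0.003,0.003,0.003,0.003,-0.02,-0.05,-0.09,-0.12,-0.12],"aperture":[0.04,0.04,0.04,0.04,0.04,0.04,0.04,0.04,0.04]})

```text
t: 9.95
ee_pos: [0.6145, 0.0056, 0.1645]
tcp_rot: [2.995, 0.944, 0.007]
ft_force: [-0.0, 0.2, -1.1]
grip_width: 0.0402
grip_force: 0.0
```

Run:
```python
from h import *
m=eyes.camera_model("wrist"); im=eyes.snapshot("wrist"); s=eyes.snapshot("scene")
cv2.imwrite("pics/r1.png",np.hstack([cv2.resize(im,(533,400)),cv2.resize(s[230:350,250:330],(266,400),interpolation=cv2.INTER_CUBIC)]))
S=np.array([.611,.0031,0]);
for z in(.03,.064,.076): print(z,proj("wrist",S+[0,0,z],m),proj("scene",S+[0,0,z]))
T=[.5445,-.0433,.082];print("board",proj("wrist",T,m)); row((.5445,-.0433,.0,),35)
```

```text
0.03 [229.56454932 313.7254084 ] [319.37833708 294.20029487]
0.064 [244.7250243  313.64045343] [309.11733439 293.74460735]
0.076 [251.0248423  313.60515105] [305.37871436 293.57857654]
board [367.38667682 313.53798916]
row [ 0.  0. -0.] [-0.0837  0.0007  0.1617] t 10.05 w 0.0401
```

View pics/r1.png

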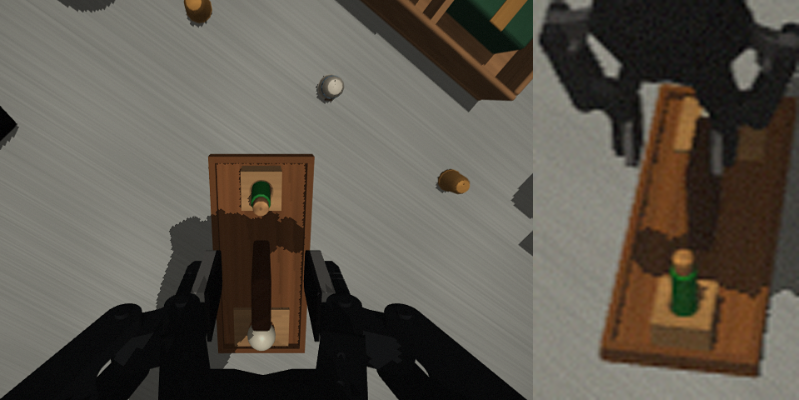

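The green vial stands upright in the socket: cork at display (207,260), which matches the seated height. The board is centred between the fingers at column 261. Going to grip the tray.

Call:
drive_effector(rows={"ax":[0,0,0,0,0,0,0],"ay":[0,0,0,0,0,0,0],"az":[0,0,0,0,0,0,0],"sx":[-0.03,-0.07,-0.0837,-0.0837,-0.0837,-0.0837,-0.0837],"sy":[0,0.0007,0.0007,0.0007,0.0007,0.0007,0.0007],"sz":[0,0.01,0.05,0.09,0.112,0.1215,0.1215],"aperture":[0.045,0.045,0.045,0.045,0.045,0.045,0.045]})

```text
t: 10.92
ee_pos: [0.5441, -0.0431, 0.0396]
tcp_rot: [-2.996, -0.945, 0.003]
ft_force: [-0.1, -0.2, 0.3]
grip_width: 0.045
grip_force: 0.0
```

Run:
```python
from h import *
row((.5443,-.0432,.043),35); m=eyes.camera_model("wrist"); im=eyes.snapshot("wrist"); cv2.imwrite("pics/b1.png",im)
print(find_in("ball_center","wrist")[:2],find_in("tray_grip","wrist")[:2])
```

```text
row [-0.001  0.001  0.   ] [ 0.0001  0.0002 -0.0034] t 10.925 w 0.045
[{'at': [444.7, 319.8], 'confidence': 0.82}] [{'at': [200.5, 315.1], 'confidence': 0.69}]
```

View pics/b1.png

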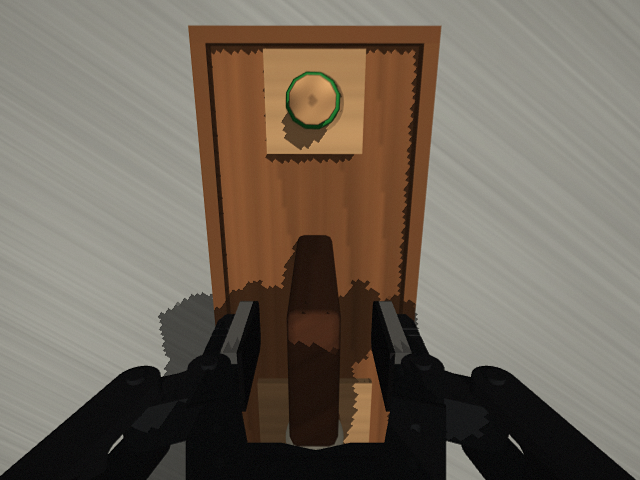

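The board sits centred between the pads at columns 289–339, and the vial is upright in its socket at (100,314). Closing on the board.

Call:
drive_effector(rows={"ax":[0,0,0,0,0,0,0,0],"ay":[0,0,0,0,0,0,0,0],"az":[0,0,0,0,0,0,0,0],"sx":[0,0,0,0,0,0,0,0],"sy":[0,0,0,0,0,0,0,0],"sz":[-0.002,-0.002,-0.002,-0.002,-0.002,-0.002,-0.002,-0.002],"aperture":[0.045,0.03,0.022,0.018,0.01,0.01,0.01,0.01]})

```text
t: 12.08
ee_pos: [0.5446, -0.043, 0.0424]
tcp_rot: [-2.996, -0.945, 0.0]
ft_force: [-2.4, 1.6, 4.4]
grip_width: 0.0153
grip_force: 59.5
```

Call:
drive_effector(rows={"ax":[0,0,0,0,0,0,0,0,0],"ay":[0,0,0,0,0,0,0,0,0],"az":[0,0,0,0,0,0,0,0,0],"sx":[0,0,0,0,0,0,0,0,0],"sy":[0,0,0,0,0,0,0,0,0],"sz":[-0.001,-0.003,-0.006,-0.010,-0.014,-0.017,-0.019,-0.02,-0.02],"aperture":[0.01,0.01,0.01,0.01,0.01,0.01,0.01,0.01,0.01]})

```text
t: 13.2
ee_pos: [0.5447, -0.0432, 0.0623]
tcp_rot: [2.996, 0.945, -0.0]
ft_force: [0.3, -0.5, -4.5]
grip_width: 0.0153
grip_force: 58.4
```

Run:
```python
from h import *
eyes.snapshot("wrist");print(find_in("ball_center","wrist")[:2],find_in("vial_green","wrist")[:2]); row((.4853,.2991,.19),35)
cv2.imwrite("pics/sc.png",eyes.snapshot("top")); print(find_in("scanner_window","top")[:2])
eyes.snapshot("scene"); print([(f["at"],f["confidence"],onz("scene",f["at"],.03)) for f in find_in("scanner_window","scene")[:2]])
im=cv2.imread("pics/top0.png").astype(int)
g=(im[:,:,2]>im[:,:,1]+35)&(im[:,:,2]>im[:,:,0]+20); yy,xx=np.nonzero(g[200:245,160:205]); print(len(yy),yy.min()+200,yy.max()+200,xx.min()+160,xx.max()+160, onz("top",((yy.min()+yy.max())/2+200,(xx.min()+xx.max())/2+160),.03),onz("top",(yy.mean()+200,xx.mean()+160),.03))
im=cv2.imread("pics/scene0.png").astype(int)
g=(im[:,:,2]>im[:,:,1]+60)&(im[:,:,2]>im[:,:,0]+30); yy,xx=np.nonzero(g[345:390,430:480]); print(len(yy), onz("scene",(yy.mean()+345,xx.mean()+430),.03))
```

```text
[{'at': [437.7, 315.7], 'confidence': 0.8}] [{'at': [101.0, 314.8], 'confidence': 0.67}]
row [-0.  0. -0.] [ 0.1477 -0.3144 -0.1278] t 13.35 w 0.0153
[{'at': [223.4, 180.6], 'confidence': 0.74}, {'at': [236.4, 420.8], 'confidence': 0.42}]
[([376.7, 456.1], 0.68, array([0.50260099, 0.31562318, 0.03      ]))]
64 210 234 168 191 [0.4879922  0.30441673 0.03      ] [0.48632501 0.30397491 0.03      ]
102 [0.48612156 0.30502937 0.03      ]
```

The marble and vial are both still in place after the lift, and the tray is free. Both cameras put the scanner's centre at (0.4865, 0.3045). I'll raise the tray, then carry it across gently.

Call:
drive_effector(rows={"ax":[0,0,0,0,0,0,0,0,0,0],"ay":[0,0,0,0,0,0,0,0,0,0],"az":[0,0,0,0,0,0,0,0,0,0],"sx":[0,0,0,0,0,0,0,0,0,0],"sy":[0,0,0,0,0,0,0,0,0,0],"sz":[-0.004,-0.014,-0.03,-0.048,-0.066,-0.084,-0.098,-0.106,-0.11,-0.11],"aperture":[0.01,0.01,0.01,0.01,0.01,0.01,0.01,0.01,0.01,0.01]})

```text
t: 14.8
ee_pos: [0.5445, -0.0432, 0.1722]
tcp_rot: [-2.996, -0.944, 0.0]
ft_force: [-0.8, -0.2, -4.0]
grip_width: 0.0154
grip_force: 58.7
```

Call:
drive_effector(rows={"ax":[0,0,0,0,0,0,0,0,0,0],"ay":[0,0,0,0,0,0,0,0,0,0],"az":[0,0,0,0,0,0,0,0,0,0],"sx":[0.002,0.006,0.013,0.022,0.032,0.042,0.052,0.062,0.071,0.078],"sy":[-0.004,-0.013,-0.027,-0.046,-0.067,-0.088,-0.109,-0.13,-0.149,-0.164],"sz":[0,0,0,0,0,0,0,0,0,0],"aperture":[0.01,0.01,0.01,0.01,0.01,0.01,0.01,0.01,0.01,0.01]})

```text
t: 16.05
ee_pos: [0.5138, 0.138, 0.1723]
tcp_rot: [-2.995, -0.947, -0.0]
ft_force: [0.3, -0.3, -4.7]
grip_width: 0.0155
grip_force: 58.6
```

Run:
```python
from h import *
row((.4865,.3045,.1724),35)
```

```text
row [-0.    -0.     0.002] [ 0.0734 -0.1519 -0.    ] t 16.05 w 0.0155
```

Call:
drive_effector(rows={"ax":[0,0,0,0,0,0,0,0,0,0],"ay":[0,0,0,0,0,0,0,0,0,0],"az":[0,0,0,0,0,0,0,0,0,0],"sx":[0.007,0.016,0.026,0.036,0.046,0.055,0.063,0.069,0.0725,0.0737],"sy":[-0.015,-0.034,-0.054,-0.075,-0.096,-0.115,-0.132,-0.144,-0.151,-0.1535],"sz":[0,0,0,0,0,0,0,0,0,0],"aperture":[0.01,0.01,0.01,0.01,0.01,0.01,0.01,0.01,0.01,0.01]})

```text
t: 17.3
ee_pos: [0.4869, 0.304, 0.1722]
tcp_rot: [2.996, 0.944, -0.0]
ft_force: [0.3, 0.3, -4.2]
grip_width: 0.0154
grip_force: 58.6
```

Call:
drive_effector(rows={"ax":[0,0,0,0],"ay":[0,0,0,0],"az":[0,0,0,0],"sx":[0,0,0,0],"sy":[0,0,0,0],"sz":[0,0,0,0],"aperture":[0.01,0.01,0.01,0.01]})

```text
t: 17.8
ee_pos: [0.4869, 0.3036, 0.1723]
tcp_rot: [2.996, 0.944, 0.0]
ft_force: [-0.6, 1.0, -4.4]
grip_width: 0.0154
grip_force: 58.6
```

Run:
```python
from h import *
a=eyes.snapshot("wrist"); t=eyes.snapshot("scene"); b=eyes.snapshot("top")
cv2.imwrite("pics/f1.png",np.vstack([np.hstack([cv2.resize(a,(400,300)),cv2.resize(t[230:470,320:640],(400,300))]),np.hstack([cv2.resize(b[150:300,100:300],(400,300)),cv2.resize(b,(400,300))])]))
row((.4865,.3045,.1724),35)
p=ctrl.get_state()["ee_pos"];X=np.array([.819,.574,0]);Y=np.array([.574,-.819,0]);o=np.array([p[0],p[1],.13])
for c in("top","scene"): print(c,[proj(c,o+i*.11*X+j*.048*Y).round(1) for i in(-1,1) for j in(-1,1)], proj(c,[.4865,.3045,.03]))
```

```text
row [ 0.  0. -0.] [ 0.0001 -0.0008 -0.0001] t 17.95 w 0.0152
top [array([267. , 177.9]), array([244.8, 210.1]), array([193.9, 127.9]), array([172. , 160.2])] [222.55848277 179.45962782]
scene [array([291.1, 487.6]), array([286.1, 436.3]), array([398. , 502.1]), array([391.2, 441.2])] [367.47458942 455.52328349]
```

View pics/f1.png

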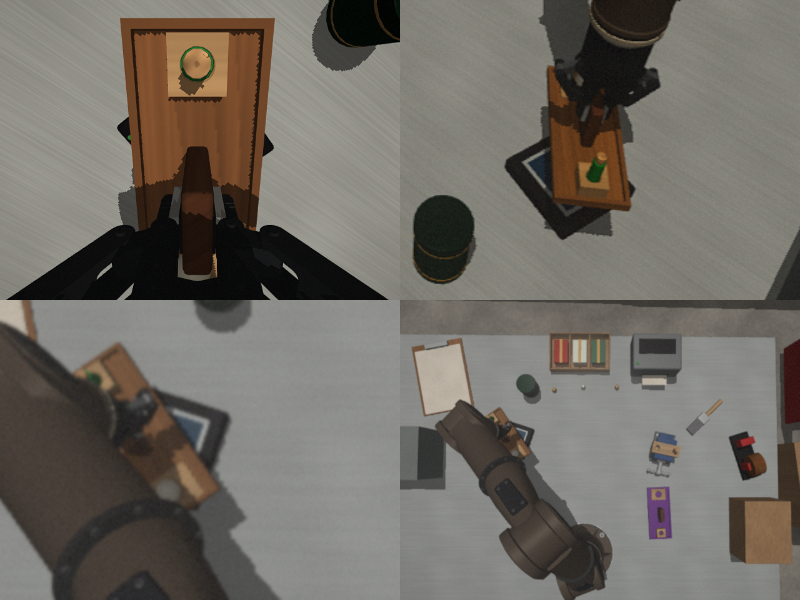

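The final picture shows the tray held level over the scanner. Its corners match the predicted ones, the vial is seated at (62,197), and the marble is in its pocket at (488,168). Handing in.

```bash
python3 -c "
from h import *
print(order.hand_in())"
```

```text
the job is handed in; nothing more can be done
None
```

I handed the job in at about 18 s. The green vial is seated in the tray, and the arm is still holding the tray level over the scanner's glass, about 10 cm up, with the marble in its pocket. No verdict came back.

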